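# Pots back in their own saucers

### The arm

A 6-joint arm with a two-finger parallel gripper is mounted at the origin on the work surface. World frame = base frame: x ahead of the robot, y to its left, z up, the work surface at z = 0. Lengths are in m, angles in degrees, forces in N, time in s.
With the tool pointing down it reaches from about 0.3 to 0.75 m from the base axis. Payload 8.5 kg.
Tool frame: the origin (TCP) lies midway between the tips of the shut fingers; the grasp point (between the pads) lies 19 mm behind it; z points along the fingers, y is the line along which they close (so a half turn about z gives the same grasp; the last joint's range is limited). The gripper opens to 88 mm and grips with 3 to 60 N. Pads are 18 mm wide; open, the fingers measure 123 mm over their backs; the gripper's body (75 mm by 187 mm) begins 45 mm behind the grasp point.
Start: joints at [57.909, 21.807, 74.336, -0, 83.858, -12.336], TCP at [0.186, 0.518, 0.239] pointing down, gripper open.
Joint ranges: [-178.18, 178.18], [-50.72, 133.34], [12.68, 142.11], [-81.47, 261.47], [9.98, 163.14], [-165.26, 165.26]. Speed limits (degrees/s): [136.94, 136.94, 180, 180, 180, 180].

### API

Orientations are given as [roll, pitch, yaw] about the fixed x, y, z axes, in that order (R = Rz(yaw) Ry(pitch) Rx(roll)).
In Python, from station import env gives the robot as it stands. The module is installed in compiled form; this text tells all that it offers.
- The arm moves only by the tool servo_tool, never from a script. Its argument "commands" is a list of rows, each a list of 4 numbers: the shift along the world's x, y, z in units of 5 cm (1.0 is 5 cm), then the turn about the world's z in units of 4 degrees (1.0 is 4 degrees). In form: [[tx, ty, tz, twist], ...]. A call has 1 to 10 rows; each row shifts and turns the commanded pose from where the row before left it; what a row does not reach is not made up. A row lasts 1/10 s, in which the tool goes at most 50 mm and 8.59 degrees, less where a joint would pass 70% of its speed; a pose out of reach is approached as far as the arm can. A call with a number of a shift or a turn outside -1 to 1 is refused whole. A call with a gripper value outside its range is refused whole. "grip" is the opening, from -1 (shut) to 1 (fully open), set as the call begins (left out, the last holds). The fingers move at their own pace and stop on an object; "squeeze" is the grip in N (left out, the last holds). Time passes only in rows, so rows that do not move let the fingers close. It gives the time, the measured TCP pose, the force, the opening and the grip force at its end, in the units of the state.
- env.sense(): the state, without advancing time (a new reading comes with each control period).
- env.capture(name): name is "side" or "top"; returns the picture (400x640x3 uint8, blue, green, red); there is no depth.
- env.camera_model(name): a dict with "fx", "fy", "cx", "cy" (pixels), "k1" (the pictures are not rectified: a ray, as slopes to the right and down, at radius r is drawn at 1 + k1 r^2 times it, then the intrinsics apply), "R" (3x3) and "t" (3): a world point X has camera coordinates R X + t. Camera axes: x right, y down, z forward; pixel columns grow to the right and rows downward; lengths in m; the calibration is good to about 2 mm. A picture is of the moment at which its call begins. camera_model takes no time and is no camera call.
- env.close_job(): hands the job in; it is judged then, once.
Trained networks look in the newest picture that a camera, given by its name, has taken for a name from the list of things; names that differ only in an ending like _2 or _b are one class to them, and where a whole thing is asked for, a point or a joint stands for the part that bears it (a point fixed in the world has none). Each returns a list of dicts, best first, with "conf" (0 to 1); they miss things now and then, are a little off and sometimes report something else, mostly with a low value. They report only what shows in the picture. A call takes as long as a camera call.
- env.search_frame(camera, name): "at" ([row, column] as shares, 0 to 1, of the picture: columns of its width, rows of its height, amid what is visible of it).
- env.tip_of(camera, name): "at" ([row, column] as shares, 0 to 1, of the picture: columns of its width, rows of its height: a listed point, or the origin of a listed thing).
The state is a dict: "time": time; "qpos": joint angles; "qvel": joint speeds; "tau": joint torques, N m; "position": TCP position; "eef_rot": TCP orientation; "contact_force": force on the tool from outside, world axes, zero at the start; "torque": the same for the moment, N m; "opening": opening from 0.0 (shut) to 1.0 (fully open); "grip_force": force on a finger pad.
Only numpy, scipy, OpenCV 4.12 (cv2) and the standard library are available. Lean on these libraries where they do the work, as an engineer would, in place of code of your own. Each camera call takes 0.05 s, during which the arm holds its last target. There are 200 camera calls.

### The job

After watering, the three little plant pots on the craft table were put back in the wrong saucers. Move the pots so that each stands upright and flat on the floor of the saucer of its own size: large in large, middle-sized in middle-sized, small in small. Their bottoms are still wet, so a pot that has to wait may stand on the round dark-grey slate coaster but never on the bare table, and the glue stick and watering can must stay standing where they are.

Things in the scene. Friction and masses are not known exactly. Their poses are not given: they have to be found in the camera images.
- pot_large: the large terracotta flower pot, with a round ribbed barrel cactus: 60 mm high, 45 mm across its foot, widening to a straight-sided collar 64 mm across that takes up the top 16 mm (the place to grip it, from above, at any yaw); the plant stands in the middle, stays inside the collar's width and rises 26 mm above the rim; about 190 g. Origin at the centre of its underside, z up the pot; round, so its yaw does not matter
- pot_medium: the middle-sized terracotta flower pot, with an upright column cactus with one side arm: 50 mm high, 36 mm across its foot, widening to a straight-sided collar 52 mm across that takes up the top 14 mm (the place to grip it, from above, at any yaw); the plant stands in the middle, stays inside the collar's width and rises 25 mm above the rim; about 110 g. Origin at the centre of its underside, z up the pot; round, so its yaw does not matter
- pot_small: the small terracotta flower pot, with a pale low rosette plant: 40 mm high, 28 mm across its foot, widening to a straight-sided collar 40 mm across that takes up the top 12 mm (the place to grip it, from above, at any yaw); the plant stands in the middle, stays inside the collar's width and rises 12 mm above the rim; about 60 g. Origin at the centre of its underside, z up the pot; round, so its yaw does not matter
- saucer_large: the large round terracotta saucer, 88 mm across its rim, 14 mm high, floor 5 mm thick and 74 mm across inside; loose on the table; at the start the small pot stands in it. Origin at the centre of its underside, on the table, z up: a pot standing in it has its underside 5 mm above this point
- saucer_medium: the middle-sized round terracotta saucer, 74 mm across its rim, 13 mm high, floor 5 mm thick and 61 mm across inside; loose on the table; at the start the large pot stands in it. Origin at the centre of its underside, on the table, z up: a pot standing in it has its underside 5 mm above this point
- saucer_small: the small round terracotta saucer, 60 mm across its rim, 12 mm high, floor 5 mm thick and 48 mm across inside; loose on the table; at the start the middle-sized pot stands in it. Origin at the centre of its underside, on the table, z up: a pot standing in it has its underside 5 mm above this point
- slate_mat: the round dark-grey slate coaster, 100 mm across and 6 mm thick, fixed to the table and empty at the start: the spare place for a pot. Origin at the centre of its underside, z up: its top is 6 mm above this point
- glue_stick: a white glue stick standing upright on the table among the saucers, 30 mm across and 95 mm high; easily knocked over. Origin at the centre of its underside, z up; not part of the job
- watering_can: a grey watering can standing on the robot's right, 112 mm across and 110 mm high, 142 mm with its spout (along its +x, 135 mm out) and handle (along its -x, 105 mm out). Origin at the centre of its underside, z up; not part of the job

How it is judged (in metres and radians):
At the end, for the whole second after the job is handed in: Each pot is at rest on the floor of the saucer of its own size: centre within 18 mm of the saucer's centre, underside 3 to 8 mm above the saucer's underside, upright within 0.08 rad; the saucers at rest on the table (underside below 4 mm). Rest: below 0.02 m/s and 0.2 rad/s (horizontal distance between pot_large and saucer_large below 0.018 m and z of pot_large in the frame of saucer_large between 0.003 and 0.008 m and angle between each of pot_large, pot_medium, pot_small's own z axis and vertical below 0.08 rad and linear speed of each of pot_large, saucer_large, pot_medium, saucer_medium, pot_small, saucer_small below 0.02 m/s and angular speed of each of pot_large, pot_medium, pot_small below 0.2 rad/s and height (world z) of each of saucer_large, saucer_medium, saucer_small below 0.004 m and horizontal distance between pot_medium and saucer_medium below 0.018 m and z of pot_medium in the frame of saucer_medium between 0.003 and 0.008 m and horizontal distance between pot_small and saucer_small below 0.018 m and z of pot_small in the frame of saucer_small between 0.003 and 0.008 m); the robot touches nothing.
It fails at once if a pot is set down on the bare table (height (world z) of any of pot_large, pot_medium, pot_small below 0.0025 m).
It fails at once if a pot is tipped over (angle between any of pot_large, pot_medium, pot_small's own z axis and vertical above 0.7 rad).
It fails at once if the glue stick is knocked over or pushed more than 40 mm (angle between glue_stick's own z axis and vertical above 0.4 rad or distance of glue_stick from where it was at the start of the episode above 0.04 m).
It fails at once if the watering can is knocked over or pushed more than 40 mm (angle between watering_can's own z axis and vertical above 0.4 rad or distance of watering_can from where it was at the start of the episode above 0.04 m).
It also fails if it takes over 96 s, if anything falls off the work surface, if the arm or the gripper's body presses on something with over 40 N, if the wrist force passes 120 N, or if a joint passes its speed limit or range.

## Working session

There is one attempt and no reset: what is moved stays moved. The work goes in short steps, Python scripts to look and compute and a tool call to move; the robot and the scene stay as the last step left them, time stands still between calls to the robot, and variables do not carry over. Pictures are saved under pics/ and viewed, at most 14 in all, crops included, and the job is handed in when it is done.

Besides the shell and the picture viewer there is one more tool, called in YAML: its name, and indented under it one key for each argument. servo_tool: Moves the arm, as the interface text tells. Its arguments: {"type":"object","properties":{"commands":{"type":"array","items":{"type":"array","items":{"type":"number","minimum":-1,"maximum":1}}},"grip":{"type":"number"},"squeeze":{"type":"number"}},"required":["commands"]}

```bash
mkdir -p pics; cat > h.py <<'E'
import numpy as np, cv2
from station import env
def ray(cam,at):
    m=env.camera_model(cam); u=at[1]*640; v=at[0]*400
    d=np.array([(u-m['cx'])/m['fx'],(v-m['cy'])/m['fy']]); s=d.copy()
    for _ in range(20): s=d/(1+m['k1']*(s@s))
    R=np.array(m['R']); t=np.array(m['t'])
    return -R.T@t, R.T@np.array([s[0],s[1],1.])
def hit(cam,at,z):
    o,d=ray(cam,at); return o+d*(z-o[2])/d[2]
def proj(cam,X):
    m=env.camera_model(cam); c=np.array(m['R'])@np.array(X)+np.array(m['t']); s=c[:2]/c[2]; s=s*(1+m['k1']*(s@s))
    return np.array([m['fx']*s[0]+m['cx'],m['fy']*s[1]+m['cy']])
def both(name,k=2,f='tip_of'):
    for c in ('side','top'):
        for r in getattr(env,f)(c,name)[:k]:
            print(name,c,round(r['conf'],2),np.round([r['at'][1]*640,r['at'][0]*400],1),np.round(hit(c,r['at'],0),3))
def tri(name):
    rs=[ray(c,env.tip_of(c,name)[0]['at']) for c in ('side','top')]
    A=0;b=0
    for o,d in rs:
        d=d/np.linalg.norm(d); P=np.eye(3)-np.outer(d,d); A=A+P; b=b+P@o
    return np.linalg.solve(A,b)
E
python3 - <<'E'
from h import *
for c in('side','top'):
    im=env.capture(c); cv2.imwrite(f'pics/{c}0.png',im)
for n in 'pot_large pot_medium pot_small saucer_large saucer_medium saucer_small slate_mat glue_stick watering_can'.split(): both(n)
print(env.sense())
for c in('side','top'):
    o,d=ray(c,[.5,.5]); print(c,o,d)
E
```

```text
pot_large side 0.55 [308.2 157. ] [0.635 0.127 0.   ]
pot_large top 0.94 [235.2 182.3] [0.631 0.135 0.   ]
pot_medium side 0.65 [312.7 254.2] [ 0.495 -0.249  0.   ]
pot_medium top 0.81 [365.5 231.3] [ 0.488 -0.26   0.   ]
pot_medium top 0.26 [447.2 229.2] [ 0.497 -0.506  0.   ]
pot_small side 0.62 [255.8 187. ] [0.453 0.035 0.   ]
pot_small top 0.62 [266.7 241.6] [0.454 0.035 0.   ]
saucer_large side 0.75 [257.6 187.7] [0.456 0.03  0.   ]
saucer_large top 0.85 [270.6 243.4] [0.449 0.024 0.   ]
saucer_medium side 0.66 [308.9 156.8] [0.637 0.128 0.   ]
saucer_medium top 0.63 [233.1 185. ] [0.623 0.141 0.   ]
saucer_small side 0.74 [309.8 258.2] [ 0.485 -0.258  0.   ]
saucer_small top 0.62 [364.8 230.5] [ 0.491 -0.258  0.   ]
slate_mat side 0.92 [250.3 150.6] [0.49  0.223 0.   ]
slate_mat top 0.93 [204.7 228.6] [0.49  0.224 0.   ]
glue_stick side 0.64 [339.4 196.8] [ 0.634 -0.084  0.   ]
glue_stick top 0.45 [310.2 184.6] [ 0.627 -0.092  0.   ]
watering_can top 0.62 [446.8 228.7] [ 0.499 -0.505  0.   ]
{'time': 1.0, 'qpos': array([ 5.79114786e+01,  2.18077211e+01,  7.43349046e+01, -1.33123785e-03,
        8.38585054e+01, -1.23361967e+01]), 'qvel': array([ 0.04053192, -0.0017552 ,  0.05406964,  0.02776976, -0.03971497,
       -0.08013507]), 'tau': array([-5.65208538e-04, -4.37802422e+01, -2.24728578e+01,  7.14221830e-02,
        3.14573629e-02, -4.79232858e-05]), 'position': array([0.1858787 , 0.51762234, 0.23874329]), 'eef_rot': array([-1.79998612e+02,  1.05138867e-03,  1.60247818e+02]), 'contact_force': array([-0.85541315,  0.66147795, -0.03726254]), 'torque': array([-0.00345115,  0.03815547, -0.02561202]), 'grip_force': 0.0, 'opening': 1.0004239072637937}
side [ 0.25909255 -0.81547859  0.58932935] [ 0.32544465  0.73869694 -0.5904599 ]
top [ 0.48189985 -0.15046128  1.37208614] [ 0.07173048  0.02025652 -0.99732093]
```

View pics/side0.png

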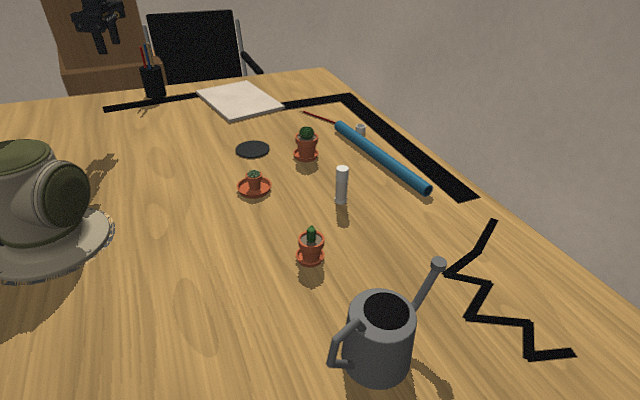

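View pics/top0.png

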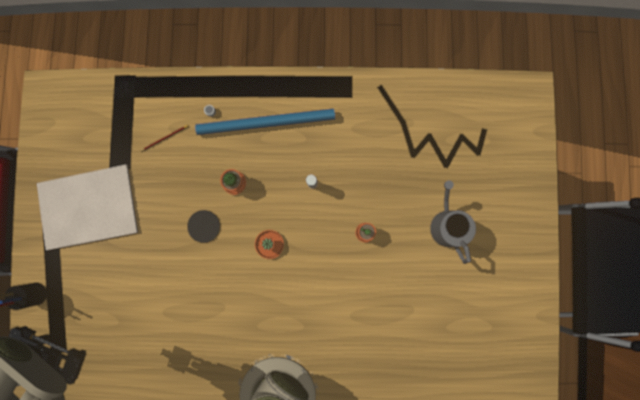

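```bash
cat > fit.py <<'E'
from h import *
from scipy.optimize import minimize
P={'L':(.060,.045,.064,.016),'M':(.050,.036,.052,.014),'S':(.040,.028,.040,.012)}
S={'L':(.088,.014,.074),'M':(.074,.013,.061),'S':(.060,.012,.048)}
a=np.linspace(0,2*np.pi,36,endpoint=False)
def circ(x,y,z,d): return [(x+d/2*np.cos(t),y+d/2*np.sin(t),z) for t in a]
def hull(cam,pts,K,off):
    p=np.array([proj(cam,q) for q in pts]); return cv2.convexHull((((p-off)*K)*16).astype(np.int32))
def fill(m,h): cv2.fillConvexPoly(m,h,1,shift=4)
def mask(cam,im,off,w,K):
    c=cv2.resize(im[off[1]:off[1]+w,off[0]:off[0]+w],None,fx=K,fy=K,interpolation=cv2.INTER_LINEAR)
    hsv=cv2.cvtColor(c,cv2.COLOR_BGR2HSV).astype(int)
    return c,hsv
def model(cam,p,s,pz,x,off,w,K):
    m=np.zeros((w*K,w*K),np.uint8)
    if s:
        D,h,_=S[s]; fill(m,hull(cam,circ(x[2],x[3],0,D)+circ(x[2],x[3],h,D),K,off))
    if p:
        H,f,c,ch=P[p]
        fill(m,hull(cam,circ(x[0],x[1],pz,f)+circ(x[0],x[1],pz+H-ch,c)+circ(x[0],x[1],pz+H,c),K,off))
    return m
E
python3 - <<'E'
from fit import *
ims={c:cv2.imread(f'pics/{c}0.png') for c in('side','top')}
tiles=[]
for g in [(.633,.131),(.49,-.256),(.453,.031)]:
    row=[]
    for c in('side','top'):
        u=proj(c,(*g,.03)).astype(int)-24
        cc,h=mask(c,ims[c],u,48,5); row.append(cc)
        print(c,ims[c][u[1]+8:u[1]+40:4,u[0]+24].tolist())
    tiles.append(np.vstack(row))
cv2.imwrite('pics/crops.png',np.hstack(tiles))
E
```

```text
side [[37, 72, 48], [17, 46, 23], [30, 43, 41], [32, 54, 92], [37, 53, 92], [42, 57, 94], [33, 50, 87], [33, 49, 87]]
top [[81, 130, 160], [75, 126, 162], [76, 95, 110], [35, 60, 56], [36, 64, 57], [41, 59, 61], [55, 78, 116], [52, 85, 153]]
side [[68, 113, 76], [29, 50, 33], [17, 44, 24], [26, 43, 33], [41, 56, 105], [43, 58, 97], [30, 52, 88], [39, 53, 91]]
top [[81, 131, 161], [80, 132, 162], [70, 114, 158], [78, 97, 112], [41, 74, 64], [73, 95, 107], [77, 101, 136], [61, 101, 145]]
side [[89, 139, 173], [99, 150, 181], [102, 156, 182], [49, 70, 58], [54, 71, 93], [33, 51, 89], [39, 48, 85], [34, 50, 83]]
top [[81, 131, 161], [61, 100, 147], [57, 92, 166], [73, 107, 138], [67, 95, 84], [73, 102, 89], [58, 93, 164], [57, 95, 170]]
```

View pics/crops.png

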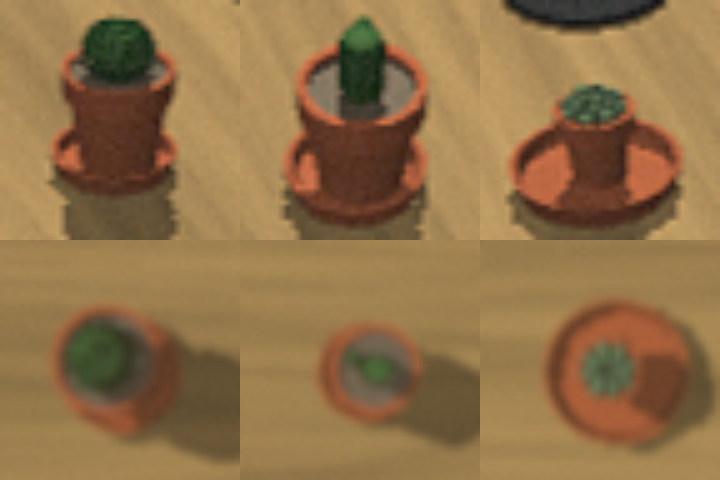

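```bash
cat >> fit.py <<'E'
def fit(ims,p,s,pz,g,w=52,K=6,draw=None):
    D=[]
    for c,im in ims.items():
        off=proj(c,(*g,.03)).astype(int)-w//2
        cc,_=mask(c,im,off,w,K); f=cc.astype(float)
        ratio=f[...,2]/(f[...,1]+1)
        D.append((c,off,(ratio>1.42).astype(int)-((ratio<1.4)&(ratio>1.12)&(f[...,2]>60)),cc))
    def cost(x):
        t=0
        for c,off,o,_ in D:
            m=model(c,p,s,pz,x,off,w,K); t-=(m*o).sum()/K**2*(1 if c=='side' else 2)
            t+=.3*m.sum()/K**2
        return t
    x0=[*g,*g]; best=None
    sim=np.array([x0]+[[x0[j]+(.012 if j==i else 0) for j in range(4)] for i in range(4)])
    r=minimize(cost,x0,method='Nelder-Mead',options=dict(initial_simplex=sim,xatol=2e-4,fatol=.05,maxiter=400))
    r=minimize(cost,r.x,method='Nelder-Mead',options=dict(initial_simplex=r.x+np.vstack([np.zeros(4),-.006*np.eye(4)]),xatol=2e-4,fatol=.05,maxiter=400))
    tiles=[]
    for c,off,o,cc in D:
        for pp,ss in((p,None),(None,s)):
            m=model(c,pp,ss,pz,r.x,off,w,K); k,_=cv2.findContours(m,0,1); cv2.drawContours(cc,k,-1,(255,255,0),1)
        tiles.append(cc)
    return r.x,np.vstack(tiles)
E
python3 - <<'E'
from fit import *
ims={c:cv2.imread(f'pics/{c}0.png') for c in('side','top')}
T=[]
for p,s,g in [('L','M',(.633,.131)),('M','S',(.49,-.256)),('S','L',(.453,.031))]:
    x,t=fit(ims,p,s,.005,g,w=44,K=6); T.append(t); print(p,s,np.round(x,4))
cv2.imwrite('pics/fit.png',cv2.resize(np.hstack(T),None,fx=1,fy=1))
print(T[0].shape)
E
```

```text
Traceback (most recent call last):
  File "fit.py", line 37, in fit
    r=minimize(cost,x0,method='Nelder-Mead',options=dict(initial_simplex=sim,xatol=2e-4,fatol=.05,maxiter=400))
  File "fit.py", line 32, in cost
    m=model(c,p,s,pz,x,off,w,K); t-=(m*o).sum()/K**2*(1 if c=='side' else 2)
  File "fit.py", line 20, in model
    fill(m,hull(cam,circ(x[0],x[1],pz,f)+circ(x[0],x[1],pz+H-ch,c)+circ(x[0],x[1],pz+H,c),K,off))
           ~~~~^^^^^^^^^^^^^^^^^^^^^^^^^^^^^^^^^^^^^^^^^^^^^^^^^^^^^^^^^^^^^^^^^^^^^^^^^^^^^^^^^
  File "fit.py", line 8, in hull
    p=np.array([proj(cam,q) for q in pts]); return cv2.convexHull((((p-off)*K)*16).astype(np.int32))
                ~~~~^^^^^^^
  File "h.py", line 12, in proj
    m=env.camera_model(cam); c=np.array(m['R'])@np.array(X)+np.array(m['t']); s=c[:2]/c[2]; s=s*(1+m['k1']*(s@s))
ValueError: time passes only in moves, steps and waits
```

Cache the camera model and vectorise.

```bash
python3 - <<'E'
s=open('h.py').read()
s=s.replace("def ray(","CM={c:env.camera_model(c) for c in('side','top')}\ndef ray(",1).replace("m=env.camera_model(cam)","m=CM[cam]")
open('h.py','w').write(s)
f=open('fit.py').read()
f=f.replace("p=np.array([proj(cam,q) for q in pts])","m=CM[cam]; c=np.array(pts)@np.array(m['R']).T+np.array(m['t']); q=c[:,:2]/c[:,2:]; q=q*(1+m['k1']*(q**2).sum(1,keepdims=True)); p=q*[m['fx'],m['fy']]+[m['cx'],m['cy']]")
open('fit.py','w').write(f)
E
python3 - <<'E'
from fit import *
ims={c:cv2.imread(f'pics/{c}0.png') for c in('side','top')}
T=[]
for p,s,g in [('L','M',(.633,.131)),('M','S',(.49,-.256)),('S','L',(.453,.031))]:
    x,t=fit(ims,p,s,.005,g,w=44,K=6); T.append(t); print(p,s,np.round(x,4))
cv2.imwrite('pics/fit.png',np.hstack(T))
E
```

```text
L M [0.6314 0.1334 0.6311 0.1391]
M S [ 0.4867 -0.2596  0.485  -0.2592]
S L [ 4.456e-01 -4.000e-04  4.458e-01  2.600e-02]
```

View pics/fit.png

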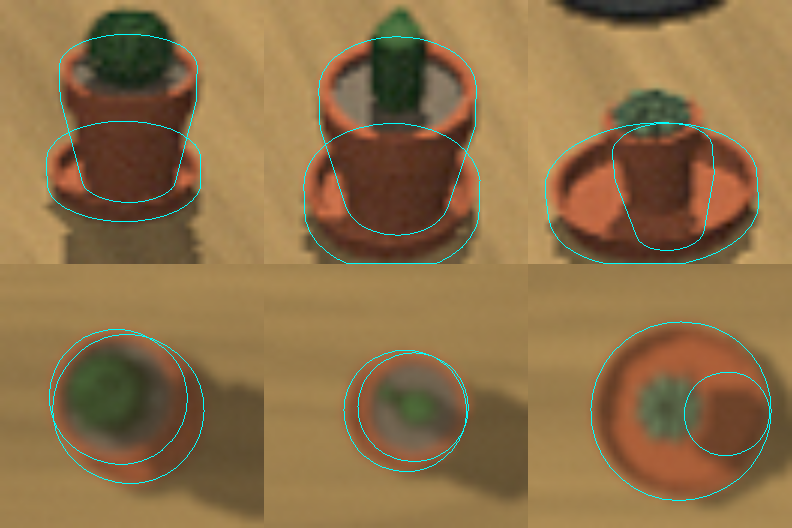

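```bash
sed -i 's/&(f\[...,2\]>60)//; s/(p-off)\*K)\*16/(p-off+.5)*K-.5)*16/; s/        t=0$/        t=2e6*max(0,np.hypot(x[0]-x[2],x[1]-x[3])-.008)**2 if p and s else 0/' fit.py; python3 - <<'E'
from fit import *
ims={c:cv2.imread(f'pics/{c}0.png') for c in('side','top')}
T=[]
for p,s,g in [('L','M',(.633,.131)),('M','S',(.49,-.256)),('S','L',(.453,.031))]:
    for cs in (['side','top'],['side'],['top']):
        x,t=fit({c:ims[c] for c in cs},p,s,.005,g,w=44,K=6); print(p,s,cs,np.round(x,4))
        if len(cs)==2:T.append(t)
cv2.imwrite('pics/fit2.png',np.hstack(T))
E
```

```text
L M ['side', 'top'] [0.6322 0.1348 0.6322 0.1404]
L M ['side'] [0.6312 0.1342 0.6317 0.1424]
L M ['top'] [0.6322 0.1349 0.6322 0.1402]
M S ['side', 'top'] [ 0.4868 -0.2582  0.4862 -0.2578]
M S ['side'] [ 0.4866 -0.2578  0.4867 -0.2514]
M S ['top'] [ 0.4869 -0.2547  0.4864 -0.2584]
S L ['side', 'top'] [0.4468 0.0197 0.4467 0.0276]
S L ['side'] [0.4477 0.0249 0.4479 0.0332]
S L ['top'] [0.4503 0.0244 0.4467 0.0271]
```

View pics/fit2.png

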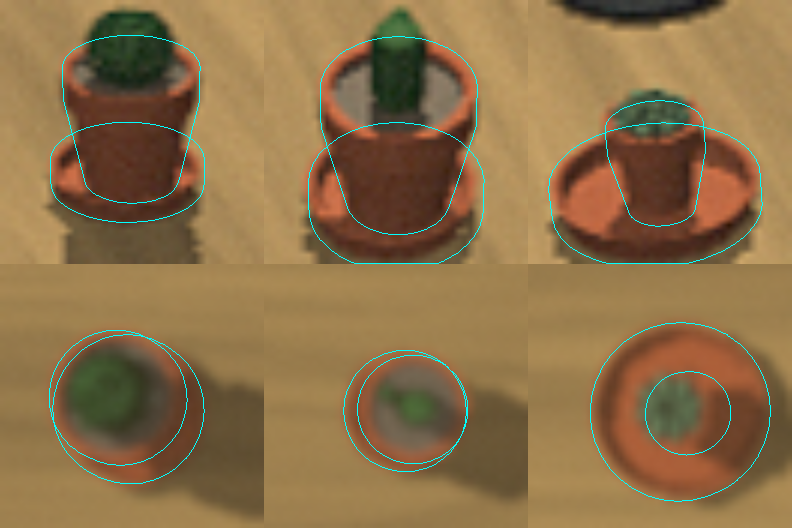

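servo_tool:
  commands:
    - [0.6,-0.5,0,0]
    - [0.6,-0.5,0,0]
    - [0.6,-0.5,0,0]
    - [0.6,-0.5,0,0]
    - [0.6,-0.5,0,0]
    - [0.6,-0.5,0,0]
    - [0.6,-0.5,0,0]
    - [0.6,-0.5,0,0]
    - [0.6,-0.5,0,0]
    - [0.6,-0.5,0,0]
  grip: 1

```text
time: 2.0
position: [0.487, 0.2664, 0.2389]
eef_rot: [180.0, 0.0, 160.2]
contact_force: [0.7, 1.4, -0.6]
opening: 1.001
grip_force: 0.0
```

servo_tool:
  commands:
    - [0.6,-0.54,0,0]
    - [0.6,-0.54,0,0]
    - [0.6,-0.54,0,0]
    - [0.6,-0.54,0,0]
    - [0.5,-0.49,0,0]
    - [0,0,-0.7,0]
    - [0,0,-0.7,0]
    - [0,0,0,0]
    - [0,0,0,0]

```text
time: 2.9
position: [0.6311, 0.1352, 0.1696]
eef_rot: [180.0, 0.0, 160.3]
contact_force: [0.6, 0.7, 0.6]
opening: 0.996
grip_force: 0.0
```

```bash
python3 - <<'E'
from h import *
a=env.capture('side');b=env.capture('top')
p=env.sense()['position'];print(p)
T=[]
for c,im in(('side',a),('top',b)):
    u=proj(c,(.632,.134,.06)).astype(int)
    y,x=max(u[1]-50,0),u[0]-50
    T.append(cv2.resize(im[y:y+100,x:x+100],None,fx=4,fy=4))
cv2.imwrite('pics/g1.png',np.hstack(T))
E
```

```text
[0.63165399 0.13540129 0.17102739]
```

View pics/g1.png

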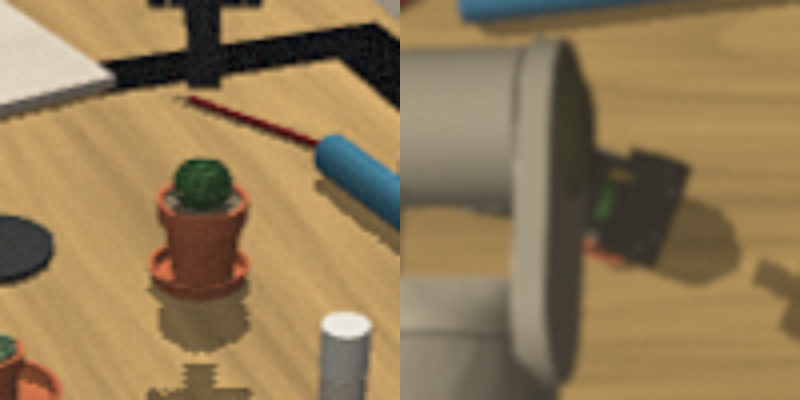

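servo_tool:
  commands:
    - [0,0,-0.5,0]
    - [0,0,-0.5,0]
    - [0,0,-0.5,0]
    - [0,0,0,0]

```text
time: 3.4
position: [0.6301, 0.1353, 0.0925]
eef_rot: [-179.9, -0.2, 160.3]
contact_force: [0.5, 0.9, 0.0]
opening: 1.002
grip_force: 0.0
```

servo_tool:
  commands:
    - [0,0,-0.4,0]
    - [0,0,-0.4,0]
    - [0,0,-0.3,0]
    - [0,0,0,0]
    - [0,0,0,0]

```text
time: 3.9
position: [0.6319, 0.1353, 0.0409]
eef_rot: [179.9, 0.2, 160.3]
contact_force: [-0.1, -0.1, -0.2]
opening: 1.004
grip_force: 0.0
```

servo_tool:
  commands:
    - [0,0,0,0]
    - [0,0,0,0]
    - [0,0,0,0]
    - [0,0,0,0]
    - [0,0,0,0]
    - [0,0,0,0]
  grip: -1
  squeeze: 15

```text
time: 4.5
position: [0.6312, 0.1352, 0.0394]
eef_rot: [180.0, 0.1, 160.2]
contact_force: [-1.1, 0.6, 4.6]
opening: 0.719
grip_force: 15.0
```

servo_tool:
  commands:
    - [0,0,0.2,0]
    - [0,0,0.4,0]
    - [0,0,0.5,0]
    - [0,0,0.3,0]
    - [-0.2,0.12,0.2,0]
    - [-0.5,0.3,0,0]
    - [-0.7,0.44,0,0]
    - [-0.7,0.44,0,0]
    - [-0.5,0.3,0,0]
    - [-0.2,0.16,0,0]

```text
time: 5.5
position: [0.4877, 0.2243, 0.1187]
eef_rot: [-179.9, -0.1, 160.3]
contact_force: [0.9, 0.4, -1.3]
opening: 0.719
grip_force: 15.0
```

```bash
python3 - <<'E'
from h import *
a=env.capture('side');b=env.capture('top'); cv2.imwrite('pics/side1.png',a); cv2.imwrite('pics/top1.png',b)
s=env.sense();p=s['position'];print(p,s['opening'],s['grip_force'],s['contact_force'])
both('pot_large',1);both('slate_mat',1);both('saucer_medium',1)
u=proj('side',(.5,.22,.06)).astype(int)
cv2.imwrite('pics/g2.png',cv2.resize(a[u[1]-60:u[1]+60,u[0]-60:u[0]+120],None,fx=4,fy=4))
E
```

```text
[0.48968105 0.22396758 0.11888119] 0.7237142807753637 15.000279396772385 [ 1.36470139 -0.16786939 -2.13138639]
pot_large side 0.78 [248.  125.1] [0.528 0.389 0.   ]
pot_large top 0.51 [195.9 229.5] [0.487 0.251 0.   ]
slate_mat side 0.66 [253.8 151. ] [0.499 0.217 0.   ]
slate_mat top 0.72 [201.2 228.4] [0.491 0.235 0.   ]
saucer_medium side 0.82 [302.2 158.5] [0.615 0.126 0.   ]
saucer_medium top 0.62 [235. 181.] [0.635 0.136 0.   ]
```

View pics/g2.png

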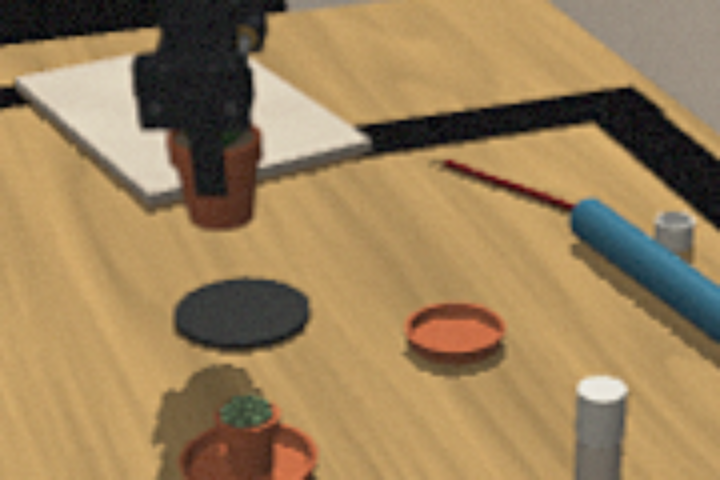

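servo_tool:
  commands:
    - [0,0,-0.3,0]
    - [0,0,-0.5,0]
    - [0,0,-0.4,0]
    - [0,0,-0.2,0]
    - [0,0,-0.06,0]
    - [0,0,-0.04,0]
    - [0,0,-0.03,0]
    - [0,0,0,0]
    - [0,0,0,0]

```text
time: 6.8
position: [0.4911, 0.2232, 0.0427]
eef_rot: [180.0, 0.0, 160.2]
contact_force: [0.3, 0.4, -2.1]
opening: 0.717
grip_force: 15.0
```

```bash
python3 - <<'E'
from fit import *
ims={c:cv2.imread(f'pics/{c}1.png') for c in('side','top')}
for cs in (['side'],['top'],['side','top']):
    x,t=fit({c:ims[c] for c in cs},None,'M',.005,(.631,.137),w=40); print(cs,np.round(x,4))
s=env.sense();print(s['position'],s['contact_force'])
E
```

```text
['side'] [0.6349 0.138  0.6311 0.141 ]
['top'] [0.6316 0.1433 0.6305 0.1372]
['side', 'top'] [0.6274 0.1429 0.6305 0.1372]
[0.49112645 0.22319009 0.04274428] [ 0.30509409  0.38818442 -2.07826879]
```

servo_tool:
  commands:
    - [0,0,-0.02,0]
    - [0,0,-0.02,0]
    - [0,0,0,0]
    - [0,0,0,0]

```text
time: 7.2
position: [0.491, 0.2231, 0.0404]
eef_rot: [180.0, 0.0, 160.2]
contact_force: [-1.2, 0.0, 1.7]
opening: 0.717
grip_force: 15.0
```

servo_tool:
  commands:
    - [0,0,0,0]
    - [0,0,0,0]
    - [0,0,0,0]
    - [0,0,0.3,0]
    - [0,0,0.6,0]
    - [0,0,0.9,0]
    - [0,0,0.9,0]
    - [0,-0.2,0.4,0]
    - [0,-0.5,0,0]
    - [0,-0.9,0,0]
  grip: 1

```text
time: 8.2
position: [0.4909, 0.1436, 0.1959]
eef_rot: [179.9, 0.1, 160.4]
contact_force: [0.8, -0.2, 0.3]
opening: 1.002
grip_force: 0.0
```

servo_tool:
  commands:
    - [0,-0.9,0,0]
    - [0,-0.9,0,0]
    - [0,-0.9,0,0]
    - [0,-0.9,0,0]
    - [0,-0.9,0,0]
    - [0,-0.9,0,0]
    - [0,-0.9,0,0]
    - [0,-0.9,0,0]
    - [0,-0.5,0,0]
    - [0,0,0,0]

```text
time: 9.2
position: [0.4906, -0.2448, 0.1948]
eef_rot: [-180.0, -0.0, 160.0]
contact_force: [-0.6, 0.2, -0.5]
opening: 1.002
grip_force: 0.0
```

```bash
python3 - <<'E'
from fit import *
a=env.capture('side');b=env.capture('top'); cv2.imwrite('pics/side2.png',a); cv2.imwrite('pics/top2.png',b)
ims={'side':a,'top':b}
T=[]
for cs in (['side'],['top'],['side','top']):
    x,t=fit({c:ims[c] for c in cs},'L',None,.006,(.491,.223),w=44); print(cs,np.round(x,4)); T.append(t)
s=env.sense();print(s['position'],s['contact_force'],s['time'])
cv2.imwrite('pics/g3.png',np.hstack([cv2.resize(a[80:280,200:400],None,fx=2.5,fy=2.5),T[2][:500].copy() if T[2].shape[0]>=500 else T[2][:500]]))
E
```

```text
['side'] [0.4902 0.2204 0.4874 0.2331]
['top'] [0.4923 0.2224 0.489  0.2266]
['side', 'top'] [0.4918 0.2224 0.4911 0.2303]
[ 0.49069008 -0.24157934  0.19497583] [0.84073109 0.89639051 0.48401983] 9.3
```

View pics/g3.png

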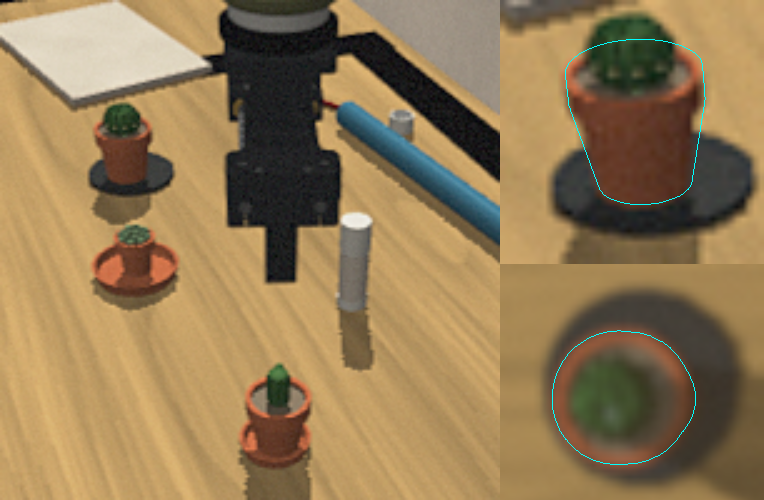

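servo_tool:
  commands:
    - [-0.07,-0.3,-0.4,0]
    - [0,0,-0.6,0]
    - [0,0,-0.6,0]
    - [0,0,-0.4,0]
    - [0,0,0,0]
    - [0,0,0,0]

```text
time: 9.9
position: [0.4878, -0.256, 0.096]
eef_rot: [-180.0, 0.0, 160.3]
contact_force: [0.7, -0.5, 0.4]
opening: 0.999
grip_force: 0.0
```

servo_tool:
  commands:
    - [0,0,-0.5,0]
    - [0,0,-0.5,0]
    - [0,0,-0.25,0]
    - [0,0,0,0]
    - [0,0,0,0]

```text
time: 10.4
position: [0.488, -0.2571, 0.034]
eef_rot: [-180.0, 0.1, 160.3]
contact_force: [0.2, 0.1, -0.4]
opening: 0.997
grip_force: 0.0
```

servo_tool:
  commands:
    - [0,0,-0.07,0]
    - [0,0,0,0]
    - [0,0,0,0]
    - [0,0,0,0]
    - [0,0,0,0]
    - [0,0,0,0]
    - [0,0,0,0]
    - [0,0,0,0]
  grip: -1
  squeeze: 12

```text
time: 11.2
position: [0.4875, -0.2569, 0.0294]
eef_rot: [-180.0, 0.0, 160.2]
contact_force: [-0.6, -0.0, 1.4]
opening: 0.583
grip_force: 12.0
```

servo_tool:
  commands:
    - [0,0,0.2,0]
    - [0,0,0.5,0]
    - [0,0,0.7,0]
    - [0,0,0.7,0]
    - [0,0,0.5,0]
    - [0.05,0.15,0.2,0]
    - [0.15,0.4,0,0]
    - [0.25,0.65,0,0]
    - [0.3,0.8,0,0]
    - [0.3,0.8,0,0]

```text
time: 12.2
position: [0.5398, -0.115, 0.1685]
eef_rot: [180.0, -0.1, 160.2]
contact_force: [0.0, 0.1, -1.5]
opening: 0.583
grip_force: 12.0
```

servo_tool:
  commands:
    - [0.3,0.8,0,0]
    - [0.3,0.8,0,0]
    - [0.3,0.8,0,0]
    - [0.3,0.8,0,0]
    - [0.25,0.75,0,0]
    - [0.2,0.6,0,0]
    - [0.12,0.4,0,0]
    - [0.05,0.15,0,0]
    - [0,0,0,0]
    - [0,0,0,0]

```text
time: 13.2
position: [0.6306, 0.1373, 0.1689]
eef_rot: [-180.0, -0.0, 160.2]
contact_force: [0.2, 0.6, -0.9]
opening: 0.582
grip_force: 12.0
```

servo_tool:
  commands:
    - [0,0,-0.4,0]
    - [0,0,-0.6,0]
    - [0,0,-0.6,0]
    - [0,0,-0.5,0]
    - [0,0,-0.3,0]
    - [0,0,-0.2,0]
    - [0,0,-0.1,0]
    - [0,0,-0.02,0]
    - [0,0,0,0]
    - [0,0,0,0]

```text
time: 14.2
position: [0.6313, 0.1381, 0.0341]
eef_rot: [180.0, 0.1, 160.2]
contact_force: [0.4, -0.5, 0.1]
opening: 0.58
grip_force: 12.0
```

```bash
python3 - <<'E'
from fit import *
a=env.capture('side');b=env.capture('top'); cv2.imwrite('pics/side3.png',a); cv2.imwrite('pics/top3.png',b)
ims={'side':a,'top':b}
for cs in (['side'],['top'],['side','top']):
    x,t=fit({c:ims[c] for c in cs},None,'S',.005,(.487,-.257),w=40); print(cs,np.round(x[2:],4))
for cs in (['side'],['top'],['side','top']):
    x,t=fit({c:ims[c] for c in cs},None,'L',.005,(.449,.028),w=44); print('L',cs,np.round(x[2:],4))
s=env.sense();print(s['position'],s['contact_force'],s['time'])
u=proj('side',(.631,.138,.03)).astype(int)
cv2.imwrite('pics/g4.png',cv2.resize(a[u[1]-40:u[1]+40,u[0]-50:u[0]+50],None,fx=5,fy=5))
E
```

```text
['side'] [ 0.4841 -0.2567]
['top'] [ 0.4851 -0.2571]
['side', 'top'] [ 0.4849 -0.257 ]
L ['side'] [0.4481 0.0333]
L ['top'] [0.4467 0.0272]
L ['side', 'top'] [0.4468 0.0275]
[0.63113859 0.13816081 0.03389916] [-0.47532272 -0.0625907  -0.55950131] 14.3
```

View pics/g4.png

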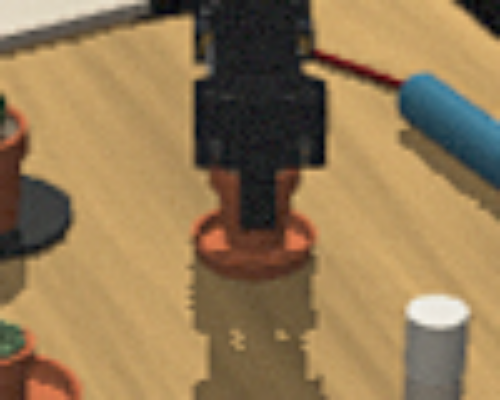

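Pot is centred in the middle saucer; the last 4 mm follow gently.

servo_tool:
  commands:
    - [0,0,-0.04,0]
    - [0,0,-0.03,0]
    - [0,0,-0.02,0]
    - [0,0,0,0]
    - [0,0,0,0]

```text
time: 14.8
position: [0.631, 0.1381, 0.0294]
eef_rot: [180.0, 0.0, 160.2]
contact_force: [-2.2, -1.3, 5.7]
opening: 0.584
grip_force: 12.0
```

servo_tool:
  commands:
    - [0,0,0,0]
    - [0,0,0,0]
    - [0,0,0,0]
    - [0,0,0.3,0]
    - [0,0,0.6,0]
    - [0,0,0.9,0]
    - [0,0,0.6,0]
    - [-0.46,-0.27,0.2,0]
    - [-0.75,-0.45,0,0]
    - [-0.75,-0.45,0,0]
  grip: 1

```text
time: 15.8
position: [0.5317, 0.0792, 0.1588]
eef_rot: [180.0, 0.0, 160.3]
contact_force: [-0.5, -1.5, 0.1]
opening: 0.997
grip_force: 0.0
```

servo_tool:
  commands:
    - [-0.7,-0.45,0,0]
    - [-0.6,-0.35,0,0]
    - [-0.4,-0.2,0,0]
    - [0,0,0,0]
    - [0,0,0,0]
    - [0,0,-0.5,0]
    - [0,0,-0.5,0]
    - [0,0,-0.4,0]
    - [0,0,0,0]
    - [0,0,0,0]

```text
time: 16.8
position: [0.4488, 0.0299, 0.0889]
eef_rot: [180.0, -0.0, 160.3]
contact_force: [1.2, 0.1, -0.1]
opening: 1.0
grip_force: 0.0
```

```bash
python3 - <<'E'
from fit import *
a=env.capture('side');b=env.capture('top'); cv2.imwrite('pics/side4.png',a); cv2.imwrite('pics/top4.png',b)
ims={'side':a,'top':b}
for cs in (['side'],['top'],['side','top']):
    x,t=fit({c:ims[c] for c in cs},'M','M',.005,(.631,.138),w=40); print(cs,np.round(x,4))
s=env.sense();print(s['position'],s['contact_force'],s['time'])
T=[]
for q in((.631,.138,.03),(.449,.03,.05)):
    u=proj('side',q).astype(int)
    T.append(cv2.resize(a[u[1]-40:u[1]+40,u[0]-40:u[0]+40],None,fx=5,fy=5))
cv2.imwrite('pics/g5.png',np.hstack(T))
E
```

```text
['side'] [0.6292 0.1351 0.6313 0.1415]
['top'] [0.6257 0.1357 0.6307 0.1374]
['side', 'top'] [0.6291 0.1348 0.6308 0.1384]
[0.4488599  0.02971339 0.08958659] [-0.29122012  1.23598698  0.69739095] 16.9
```

View pics/g5.png

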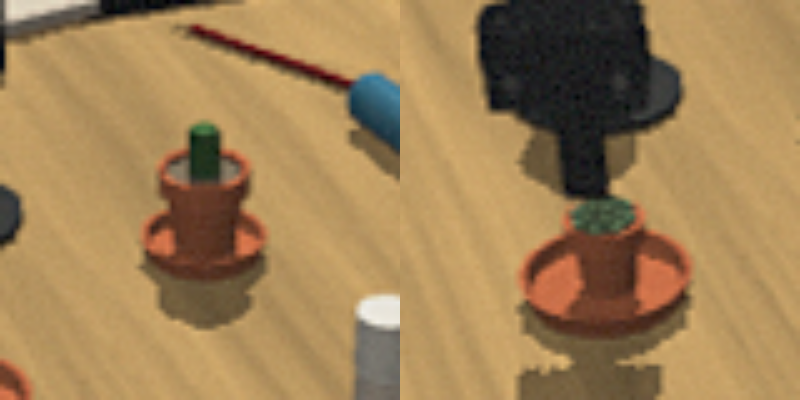

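servo_tool:
  commands:
    - [0,0,-0.4,0]
    - [0,0,-0.5,0]
    - [0,0,-0.3,0]
    - [0,0,-0.16,0]
    - [0,0,0,0]
    - [0,0,0,0]

```text
time: 17.5
position: [0.4485, 0.0296, 0.0215]
eef_rot: [180.0, 0.1, 160.3]
contact_force: [1.0, -0.0, -0.3]
opening: 1.001
grip_force: 0.0
```

servo_tool:
  commands:
    - [0,0,0,0]
    - [0,0,0,0]
    - [0,0,0,0]
    - [0,0,0,0]
    - [0,0,0,0]
    - [0,0,0,0]
    - [0,0,0,0]
    - [0,0,0,0]
    - [0,0,0,0]
  grip: -1
  squeeze: 8

```text
time: 18.4
position: [0.4479, 0.0296, 0.0208]
eef_rot: [180.0, 0.0, 160.2]
contact_force: [0.6, 0.1, 0.7]
opening: 0.448
grip_force: 8.0
```

servo_tool:
  commands:
    - [0,0,0.2,0]
    - [0,0,0.5,0]
    - [0,0,0.7,0]
    - [0,0,0.4,0]
    - [0,-0.2,0.2,0]
    - [0.1,-0.5,0,0]
    - [0.1,-0.8,0,0]
    - [0.1,-0.8,0,0]
    - [0.1,-0.8,0,0]
    - [0.1,-0.8,0,0]

```text
time: 19.4
position: [0.4723, -0.1676, 0.1205]
eef_rot: [180.0, -0.1, 160.2]
contact_force: [0.3, -0.2, -0.9]
opening: 0.445
grip_force: 8.0
```

servo_tool:
  commands:
    - [0.1,-0.8,0,0]
    - [0.1,-0.6,0,0]
    - [0.04,-0.33,0,0]
    - [0,-0.1,0,0]
    - [0,0,0,0]
    - [0,0,0,0]
    - [0,0,0,0]

```text
time: 20.1
position: [0.4849, -0.2556, 0.1209]
eef_rot: [180.0, -0.0, 160.3]
contact_force: [0.9, 0.4, -0.6]
opening: 0.45
grip_force: 8.0
```

```bash
python3 - <<'E'
from fit import *
a=env.capture('side');b=env.capture('top'); cv2.imwrite('pics/side5.png',a); cv2.imwrite('pics/top5.png',b)
ims={'side':a,'top':b}
for cs in (['side'],['top'],['side','top']):
    x,t=fit({c:ims[c] for c in cs},None,'L',.005,(.449,.028),w=44); print('L',cs,np.round(x[2:],4))
s=env.sense();print(s['position'],s['contact_force'],s['time'],s['opening'])
u=proj('side',(.485,-.257,.05)).astype(int)
cv2.imwrite('pics/g6.png',cv2.resize(a[u[1]-60:u[1]+40,u[0]-50:u[0]+50],None,fx=5,fy=5))
E
```

```text
L ['side'] [0.4478 0.0322]
L ['top'] [0.4467 0.0273]
L ['side', 'top'] [0.447  0.0273]
[ 0.48494792 -0.25597883  0.12089005] [ 0.44982719  0.13325411 -0.55189792] 20.2 0.44830303711347297
```

View pics/g6.png

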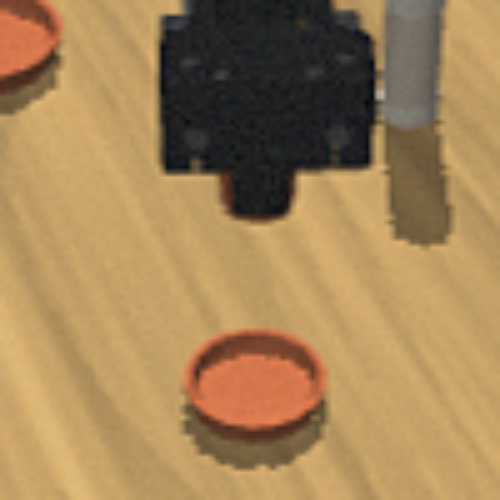

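servo_tool:
  commands:
    - [0,-0.02,-0.4,0]
    - [0,0,-0.6,0]
    - [0,0,-0.5,0]
    - [0,0,-0.3,0]
    - [0,0,-0.1,0]
    - [0,0,-0.04,0]
    - [0,0,-0.03,0]
    - [0,0,-0.03,0]
    - [0,0,0,0]
    - [0,0,0,0]

```text
time: 21.2
position: [0.485, -0.258, 0.0211]
eef_rot: [-180.0, 0.0, 160.2]
contact_force: [-0.0, -0.4, -1.3]
opening: 0.447
grip_force: 8.0
```

servo_tool:
  commands:
    - [0,0,-0.02,0]
    - [0,0,0,0]
    - [0,0,0,0]

```text
time: 21.5
position: [0.4852, -0.2581, 0.0206]
eef_rot: [-180.0, 0.1, 160.2]
contact_force: [-1.5, 0.8, 6.4]
opening: 0.448
grip_force: 8.0
```

servo_tool:
  commands:
    - [0,0,0,0]
    - [0,0,0,0]
    - [0,0,0,0]
    - [0,0,0,0]
    - [0,0,0.3,0]
    - [0,0,0.6,0]
    - [0,0,0.9,0]
    - [0,0,0.9,0]
    - [0,0.2,0.6,0]
    - [0,0.6,0,0]
  grip: 1

```text
time: 22.5
position: [0.4862, -0.2199, 0.1888]
eef_rot: [-179.8, 0.5, 160.1]
contact_force: [0.5, 1.0, -0.3]
opening: 0.999
grip_force: 0.0
```

servo_tool:
  commands:
    - [0,0.9,0,0]
    - [0,0.9,0,0]
    - [0,0.9,0,0]
    - [0,0.9,0,0]
    - [0.1,0.9,0,0]
    - [0,0.9,0,0]
    - [0,0.9,0,0]
    - [0,0.9,0,0]
    - [0,0.9,0,0]
    - [0,0.6,0,0]

```text
time: 23.5
position: [0.4893, 0.2198, 0.1847]
eef_rot: [180.0, -0.0, 160.3]
contact_force: [-0.3, -0.3, -0.4]
opening: 0.997
grip_force: 0.0
```

```bash
python3 - <<'E'
from fit import *
a=env.capture('side');b=env.capture('top'); cv2.imwrite('pics/side6.png',a); cv2.imwrite('pics/top6.png',b)
ims={'side':a,'top':b}
x,t=fit(ims,'S','S',.005,(.485,-.257),w=40); print(np.round(x,4))
s=env.sense();print(s['position'],s['contact_force'],s['time'],s['opening'])
cv2.imwrite('pics/g7.png',np.hstack([t,cv2.resize(a[90:290,220:380],None,fx=2.4,fy=2.4)]))
E
```

```text
[ 0.4848 -0.2614  0.4852 -0.2569]
[0.48930483 0.22004148 0.18453244] [-0.64539023 -0.45082787  0.26904147] 23.6 1.0001503349051113
```

View pics/g7.png

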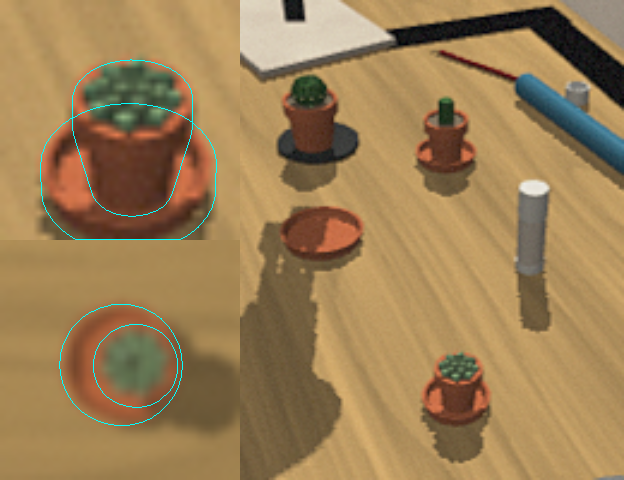

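servo_tool:
  commands:
    - [0.05,0.05,-0.4,0]
    - [0,0,-0.6,0]
    - [0,0,-0.6,0]
    - [0,0,-0.6,0]
    - [0,0,-0.4,0]
    - [0,0,-0.25,0]
    - [0,0,0,0]
    - [0,0,0,0]

```text
time: 24.4
position: [0.4927, 0.219, 0.0426]
eef_rot: [-180.0, 0.0, 160.2]
contact_force: [-1.2, 0.5, -0.9]
opening: 1.0
grip_force: 0.0
```

servo_tool:
  commands:
    - [0,0,0,0]
    - [0,0,0,0]
    - [0,0,0,0]
    - [0,0,0,0]
    - [0,0,0,0]
    - [0,0,0,0]
    - [0,0,0,0]
  grip: -1
  squeeze: 15

```text
time: 25.1
position: [0.4928, 0.2198, 0.0428]
eef_rot: [180.0, 0.1, 160.2]
contact_force: [-0.4, 0.7, 5.9]
opening: 0.72
grip_force: 15.0
```

servo_tool:
  commands:
    - [0,0,0.2,0]
    - [0,0,0.4,0]
    - [0,0,0.5,0]
    - [0,0,0.3,0]
    - [-0.1,-0.3,0.2,0]
    - [-0.15,-0.6,0,0]
    - [-0.2,-0.8,0,0]
    - [-0.2,-0.8,0,0]
    - [-0.15,-0.7,0,0]
    - [-0.1,-0.4,0,0]

```text
time: 26.1
position: [0.4458, 0.0371, 0.1222]
eef_rot: [-180.0, -0.1, 160.1]
contact_force: [0.2, -0.4, -1.9]
opening: 0.72
grip_force: 15.0
```

servo_tool:
  commands:
    - [-0.02,-0.23,0,0]
    - [0,0,0,0]
    - [0,0,0,0]
    - [0,0,-0.3,0]
    - [0,0,-0.3,0]
    - [0,0,0,0]
    - [0,0,0,0]

```text
time: 26.8
position: [0.4465, 0.0288, 0.0924]
eef_rot: [-180.0, -0.0, 160.3]
contact_force: [0.5, 0.9, -1.3]
opening: 0.723
grip_force: 15.0
```

```bash
python3 - <<'E'
from fit import *
a=env.capture('side')
s=env.sense();print(s['position'],s['contact_force'],s['time'],s['opening'])
u=proj('side',(.447,.028,.05)).astype(int)
cv2.imwrite('pics/g8.png',cv2.resize(a[u[1]-50:u[1]+40,u[0]-50:u[0]+50],None,fx=5,fy=5))
E
```

```text
[0.44669172 0.02862906 0.09270072] [-0.32478247  0.08130298 -1.53763893] 26.85 0.7218261001621676
```

View pics/g8.png

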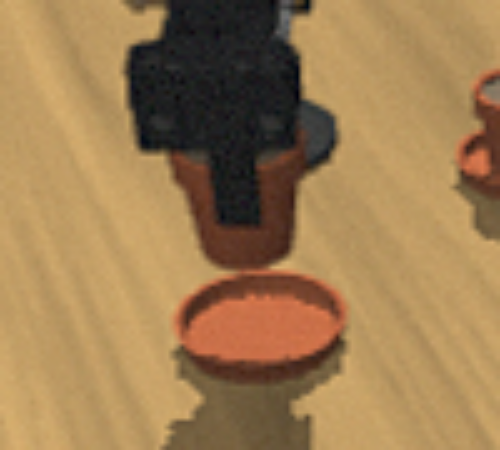

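servo_tool:
  commands:
    - [0,0,-0.3,0]
    - [0,0,-0.4,0]
    - [0,0,-0.2,0]
    - [0,0,-0.06,0]
    - [0,0,-0.03,0]
    - [0,0,0,0]
    - [0,0,0,0]

```text
time: 27.55
position: [0.4467, 0.0281, 0.0433]
eef_rot: [180.0, 0.1, 160.3]
contact_force: [-1.0, -0.9, -1.9]
opening: 0.72
grip_force: 15.0
```

servo_tool:
  commands:
    - [0,0,-0.02,0]
    - [0,0,-0.01,0]
    - [0,0,0,0]
    - [0,0,0,0]

```text
time: 27.95
position: [0.4466, 0.0281, 0.0418]
eef_rot: [180.0, 0.1, 160.2]
contact_force: [-1.5, -0.8, 5.3]
opening: 0.723
grip_force: 15.0
```

Contact. Release, rise and retreat to the left.

servo_tool:
  commands:
    - [0,0,0,0]
    - [0,0,0,0]
    - [0,0,0,0]
    - [0,0,0.2,0]
    - [0,0,0.6,0]
    - [0,0,0.8,0]
    - [0,0,0.9,0]
    - [0,0,0.8,0]
    - [-0.1,0.6,0.2,0]
    - [-0.2,0.8,0,0]
  grip: 1

```text
time: 28.95
position: [0.4323, 0.0981, 0.2189]
eef_rot: [179.9, 0.3, 160.1]
contact_force: [0.2, -0.0, 0.1]
opening: 0.996
grip_force: 0.0
```

servo_tool:
  commands:
    - [-0.3,0.8,0,0]
    - [-0.3,0.8,0,0]
    - [-0.3,0.8,0,0]
    - [-0.3,0.8,0,0]
    - [-0.3,0.8,0,0]
    - [-0.3,0.8,0,0]
    - [-0.2,0.5,0,0]
    - [0,0,0,0]
    - [0,0,0,0]
    - [0,0,0,0]

```text
time: 29.95
position: [0.3317, 0.3623, 0.2165]
eef_rot: [-180.0, 0.0, 160.2]
contact_force: [0.3, -0.3, 0.2]
opening: 0.996
grip_force: 0.0
```

```bash
python3 - <<'E'
from fit import *
a=env.capture('side');b=env.capture('top')
ims={'side':a,'top':b}; T=[]
for k,g in (('L',(.447,.028)),('M',(.631,.138)),('S',(.485,-.257))):
    x,t=fit(ims,k,k,.005,g,w=44,K=5); print(k,np.round(x,4)); T.append(t)
s=env.sense();print(s['position'],s['time'])
cv2.imwrite('pics/g9.png',np.vstack([np.hstack(T)[:220],cv2.resize(a[100:300,200:400],(660,340))]))
E
```

```text
L [0.4433 0.0242 0.4476 0.0294]
M [0.6293 0.135  0.6308 0.1378]
S [ 0.4846 -0.2616  0.4858 -0.2564]
[0.3318947  0.3622292  0.21646354] 30.05
```

View pics/g9.png

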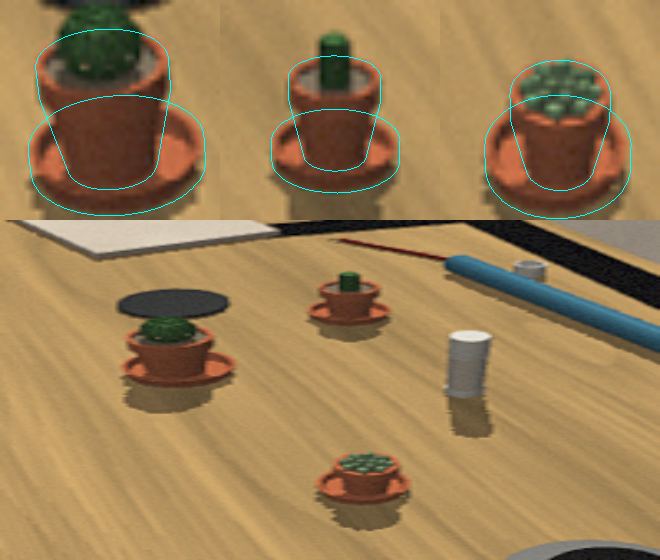

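```bash
python3 -c "
from station import env
print(env.close_job())"
```

```text
the job is handed in; nothing more can be done
None
```

All three pots stand upright in the saucers of their own size, each measured within about 7 mm of centre in the last pictures, and the job was handed in at about 30 s; no verdict was returned.

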